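# Press the power module home in its carrier

## Task

Take the module with the blue grip and put it upright in the empty bay of the aluminium carrier, long side along the bay's long side, then press it down until its black body is fully home, flush with the top of the carrier, and let go. Leave the orange-gripped and white-gripped modules where they are.

Things in the scene. Friction and masses are not known exactly. Their poses are not given: they have to be found in the camera images.
- blue_mid (a point): module, blue grip, loose: black body 60 (x) x 40 (y) x 24 mm high; centred on it the blue ridge 44 (x) x 14 (y) mm, 26 mm tall (50 mm overall). Point: its centre, 25 mm above its underside; z up. About 0.12 kg. Grip it across the ridge (along y). Fits either way round.
- bay (a point): empty bay, 68 (x) x 48 mm, 6 mm bevel, in a fixed aluminium block 110 x 90 x 34 mm; a twin block holds a green module. Point: centre of its mouth, level with the block's top; z up. Its green floor plate slides down stiffly (about 11 N) and stays; at first 12-14 mm below the mouth (module 10-12 mm proud), at its hard stop 24 mm (body flush with the block).
- orange_mid (a point): module, orange grip, loose: black body 60 (x) x 40 (y) x 24 mm high; centred on it the orange ridge 44 (x) x 14 (y) mm, 26 mm tall (50 mm overall). Point: its centre, 25 mm above its underside; z up. To be left alone.
- white_mid (a point): module, white grip, loose: black body 60 (x) x 40 (y) x 24 mm high; centred on it the white ridge 44 (x) x 14 (y) mm, 26 mm tall (50 mm overall). Point: its centre, 25 mm above its underside; z up. To be left alone.
Mind the look-alikes: they are no part of the job. What is shaped like the part that bears blue_mid but purple or red is not meant.

How it is judged:
By the outcome, as a careful person would: the job done as asked, in the order asked, and still so for the second after the job is handed in, with the robot touching nothing.
It also fails if it takes over 35 s, if anything falls off the work surface, if the arm or the gripper's body presses on something with over 40 N, if the wrist force passes 120 N, or if a joint passes its speed limit or range.

## Robot

A 6-joint arm with a two-finger parallel gripper is mounted at the origin on the work surface. World frame = base frame: x ahead of the robot, y to its left, z up, the work surface at z = 0. Lengths are in m, angles in rad, forces in N, time in s.
With the tool pointing down it reaches from about 0.425 to 0.95 m from the base axis. Payload 3.5 kg.
Tool frame: the origin (TCP) lies midway between the tips of the shut fingers; the grasp point (between the pads) lies 19 mm behind it (ctrl.pinch_z is the distance from the TCP to the grasp point, in m); z points along the fingers, y is the line along which they close (so a half turn about z gives the same grasp; the last joint's range is limited). The gripper opens to 85 mm and grips with 20 to 120 N. Pads are 22 mm wide; open, the fingers measure 114 mm over their backs; the gripper's body (76 mm by 85 mm) begins 54 mm behind the grasp point. The pads swing forward as they close: fully open they stand 13 mm farther back than shut.
Start: joints at [-1.411, 0.286, 1.577, -0, 1.279, -0.15], TCP at [0.206, -0.643, 0.201] pointing down, gripper open.
Joint ranges: [-2.77, 2.77], [-0.9, 2.22], [0.21, 2.48], [-1.53, 4.67], [0.24, 2.81], [-2.84, 2.84]. Speed limits (rad/s): [2.79, 2.79, 3.14, 3.14, 3.14, 3.14].

## Interface

Orientations are given as a unit quaternion [x, y, z, w].
In Python, from plant import get_state, viewer, sign_off, ctrl gives the robot as it stands. The module is installed in compiled form; this text tells all that it offers.
- The arm moves only by the shell command python3 -m handwheel 'ROWS' [FORCE]. ROWS is JSON, a list that holds one entry, the list of rows, each a list of 5 numbers: the finger opening in m, from 0 to 0.0854, then the shift along the tool's x, y, z in m, then the turn about the tool's z in degrees. In form: [[[claw, x, y, z, spin], ...]]. A call has 1 to 12 rows; each row shifts and turns the commanded pose from where the row before left it, along the tool's axes as they then stand; what a row does not reach is not made up. A row lasts 1/12 s, in which the tool goes at most 41.7 mm and 7.16 degrees, less where a joint would pass 70% of its speed; a pose out of reach is approached as far as the arm can. A call is refused whole if a number of a shift passes 0.0417 or a number of a turn 7.16, either way. A call with a gripper value outside its range is refused whole. The fingers move at their own pace and stop on an object; FORCE is the grip in N (left out, the last holds). Time passes only in rows, so rows that do not move let the fingers close. It gives the time, the measured TCP pose, the force, the opening and the grip force at its end, in the units of the state.
- get_state(): the state, without advancing time (a new reading comes with each control period).
- viewer.read_camera(name): name is "scene" or "top"; returns the picture (400x640x3 uint8, blue, green, red); there is no depth.
- viewer.camera_params(name): a dict with "fov_y" (degrees; the focal length in pixels is half the picture's height over the tangent of half this angle, whatever the lens; pixels are square), "cx", "cy" (the principal point, pixels), "k1" (the pictures are not rectified: a ray, as slopes to the right and down, at radius r is drawn at 1 + k1 r^2 times it, then the intrinsics apply), "xyz" and "attitude" of the camera in the world. Camera axes: x right, y up, looking along -z (the intrinsics and any distortion apply to the point x, -y, -z); pixel columns grow to the right and rows downward; lengths in m; the calibration is good to about 2 mm. A picture is of the moment at which its call begins. camera_params takes no time and is no camera call.
- sign_off(): hands the job in; it is judged then, once.
Trained networks look in the newest picture that a camera, given by its name, has taken for a name from the list of things; names that differ only in an ending like _2 or _b are one class to them, and where a whole thing is asked for, a point or a joint stands for the part that bears it (a point fixed in the world has none). Each returns a list of dicts, best first, with "confidence" (0 to 1); they miss things now and then, are a little off and sometimes report something else, mostly with a low value. They report only what shows in the picture. A call takes as long as a camera call. They do not tell look-alikes from the thing itself.
- viewer.look_for(camera, name): "extent" ([left, top, width, height] as shares, 0 to 1, of the picture: columns of its width, rows of its height, round what is visible of it).
- viewer.outline_of(camera, name): "mask" (400x640 bool, what is visible of it) and "extent" ([left, top, width, height] as shares, 0 to 1, of the picture: columns of its width, rows of its height, round what is visible of it).
- viewer.pinpoint(camera, name): "xy" ([column, row] as shares, 0 to 1, of the picture: columns of its width, rows of its height: a listed point, or the origin of a listed thing).
The state is a dict: "time": time; "qpos": joint angles; "dq": joint speeds; "joint_efforts": joint torques, N m; "eef_pos": TCP position; "tcp_rot": TCP orientation; "contact_force": force on the tool from outside, world axes, zero at the start; "wrist_torque": the same for the moment, N m; "opening": opening from 0.0 (shut) to 1.0 (fully open); "finger_force": force on a finger pad.
Only numpy, scipy, OpenCV 4.12 (cv2) and the standard library are available. Lean on these libraries where they do the work, as an engineer would, in place of code of your own. Each camera call takes 0.05 s, during which the arm holds its last target. There are 200 camera calls.

## Working session

There is one attempt and no reset: what is moved stays moved. The work goes in short steps, Python scripts to look and compute and a shell command to move; the robot and the scene stay as the last step left them, time stands still between calls to the robot, and variables do not carry over. Pictures are saved under pics/ and viewed, at most 10 in all, crops included, and the job is handed in when it is done.

```bash
mkdir -p pics
cat > h.py <<'E'
import numpy as np, cv2
from scipy.spatial.transform import Rotation as R
from plant import get_state, viewer, sign_off, ctrl
def cam(n):
    p=viewer.camera_params(n); f=200/np.tan(np.radians(p["fov_y"])/2)
    K=np.array([[f,0,p["cx"]],[0,f,p["cy"]],[0,0,1]]); return p,K,np.array([p["k1"],0,0,0.])
def rot(p):
    a=np.array(p["attitude"],float); return R.from_quat(a) if a.size==4 else R.from_matrix(a.reshape(3,3))
def onplane(n,px,z):
    p,K,d=cam(n); u=cv2.undistortPoints(np.array(px,float).reshape(-1,1,2),K,d).reshape(-1,2)
    r=rot(p).apply(np.c_[u[:,0],-u[:,1],-np.ones(len(u))]); o=np.array(p["xyz"])
    return o+r*((z-o[2])/r[:,2])[:,None]
def proj(n,P):
    p,K,d=cam(n); q=rot(p).inv().apply(np.array(P,float).reshape(-1,3)-p["xyz"])*[1,-1,-1]
    return cv2.projectPoints(q,np.zeros(3),np.zeros(3),K,d)[0].reshape(-1,2)
E
python3 - <<'E'
from h import *
for n in("top","scene"):
    im=viewer.read_camera(n); cv2.imwrite(f"pics/{n}0.png",im); print(n,viewer.camera_params(n))
    for k in("blue_mid","bay","orange_mid","white_mid"):
        print(k,[(np.round(np.array(d["xy"])*[640,400],1),round(d["confidence"],2)) for d in viewer.pinpoint(n,k)])
s=get_state(); print(s, ctrl.pinch_z)
E
```

```text
top {'fov_y': 48.18411405920034, 'cx': 315.8101370365925, 'cy': 196.232491208185, 'k1': -0.0883924260901673, 'xyz': array([ 0.41973938, -0.02403824,  1.04384648]), 'attitude': array([-0.02237312,  0.02245998,  0.71039606, -0.70308778])}
blue_mid [(array([387.5, 232.2]), 0.78), (array([390.5, 183.9]), 0.71), (array([426.2, 154.7]), 0.55)]
bay [(array([250.3, 157.1]), 0.59)]
orange_mid [(array([436.4, 208.8]), 0.92)]
white_mid [(array([334.7, 181. ]), 0.86), (array([390. , 183.6]), 0.28)]
scene {'fov_y': 50.263810268465356, 'cx': 321.54462513320254, 'cy': 205.47652058438052, 'k1': 0.03424984457586136, 'xyz': array([ 1.0359082 , -0.37542809,  0.64357337]), 'attitude': array([0.34853744, 0.19790651, 0.44247122, 0.80223057])}
blue_mid [(array([264.3, 250.8]), 0.88), (array([225.3, 293.3]), 0.71), (array([240.5, 215.2]), 0.66)]
bay [(array([412.8, 203.7]), 0.59)]
orange_mid [(array([197. , 253.4]), 0.9)]
white_mid [(array([317.6, 229.2]), 0.72), (array([412.4, 203.8]), 0.57)]
{'time': 0.5, 'qpos': array([-1.41101770e+00,  2.86379656e-01,  1.57676536e+00, -7.10765055e-07,
        1.27855732e+00, -1.49976503e-01]), 'dq': array([ 6.13435418e-04, -4.77134550e-04, -8.12014526e-04, -4.78257959e-05,
        5.04734993e-04, -1.59241545e-04]), 'joint_efforts': array([-8.08800996e-04, -4.05461419e+01, -2.92555833e+01, -2.04690973e-04,
        1.16342333e-03, -1.50550719e-06]), 'eef_pos': array([ 0.20579456, -0.64282629,  0.20103626]), 'tcp_rot': array([ 9.88030407e-01,  1.54259234e-01, -6.09075111e-07, -5.48370203e-05]), 'contact_force': array([-0.51655129, -0.216919  ,  0.28212933]), 'wrist_torque': array([-0.00593803, -0.00398347,  0.0251282 ]), 'finger_force': 0.0, 'opening': 0.9985406599040008} 0.0187
```

View pics/top0.png

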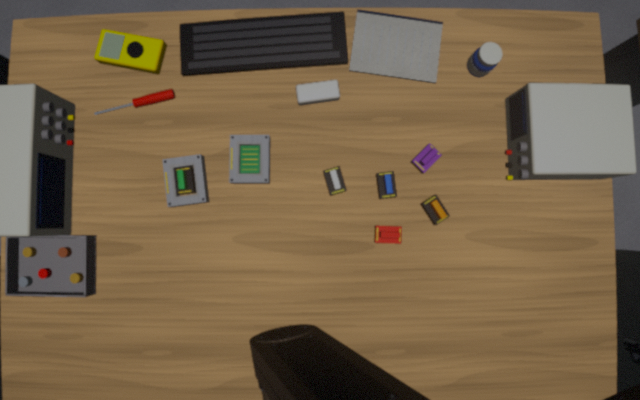

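View pics/scene0.png

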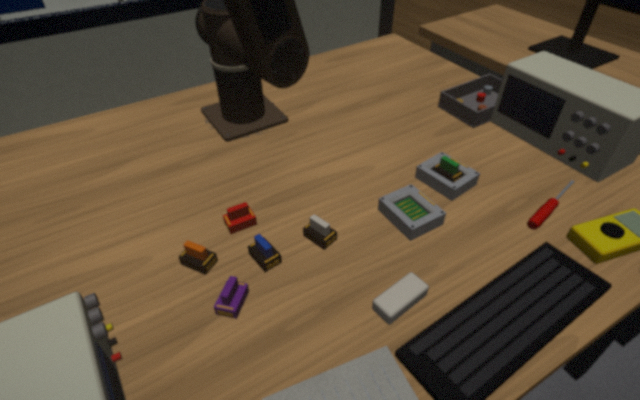

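```bash
cat > fit.py <<'E'
from h import *
from scipy.optimize import minimize
def box(x,y,a,lx,ly,z0,z1):
    c=np.array([[i*lx/2,j*ly/2,k] for i in(-1,1) for j in(-1,1) for k in(z0,z1)])
    return R.from_euler('z',a).apply(c)+[x,y,0]
def fit(masks,x0,dims,cams=("top","scene")):
    S=8
    def cost(v,n,full=False):
        h=cv2.convexHull(proj(n,box(*v,*dims)).astype(np.float32)).reshape(-1,2)
        m=masks[n]; ys,xs=np.nonzero(m); x1,y1=xs.min()-8,ys.min()-8; w,hh=np.ptp(xs)+17,np.ptp(ys)+17
        im=np.zeros((hh*S,w*S),np.uint8); cv2.fillPoly(im,[np.round((h-[x1,y1]+.5)*S*16).astype(np.int32)],255,shift=4)
        im=cv2.resize(im,(w,hh),interpolation=cv2.INTER_AREA)/255.
        return np.abs(im-m[y1:y1+hh,x1:x1+w]).sum()/m.sum()
    out={}
    for key in [(c,) for c in cams]+([tuple(cams)] if len(cams)>1 else []):
        best=min((minimize(lambda v:sum(cost(v,n) for n in key),[x0[0],x0[1],a],method="Nelder-Mead",
          options=dict(initial_simplex=np.array([[x0[0],x0[1],a],[x0[0]+.015,x0[1],a],[x0[0],x0[1]+.015,a],[x0[0],x0[1],a+.2]]),xatol=1e-5,fatol=1e-5)) for a in x0[2]+np.array([-.2,0,.2])),key=lambda r:r.fun)
        out[key]=best.x; print(key,np.round(best.x[:2],4),"yaw deg",round(np.degrees(best.x[2]),1),"cost",round(best.fun,3))
    return best.x
def comp(m,px):
    m=cv2.morphologyEx(m.astype(np.uint8),cv2.MORPH_CLOSE,np.ones((3,3)))
    n,l,st,c=cv2.connectedComponentsWithStats(m); 
    i=1+np.argmin([np.hypot(*(c[k]-px))-0.05*min(st[k,4],3000) if st[k,4]>15 else 1e9 for k in range(1,n)])
    h=cv2.convexHull(np.argwhere(l==i)[:,::-1].astype(np.int32)); o=np.zeros_like(m); cv2.fillPoly(o,[h],1); return o.astype(float)
def window(m,px,r):
    o=np.zeros_like(m); x,y=map(int,px); o[y-r:y+r,x-r:x+r]=m[y-r:y+r,x-r:x+r]; return o
E
cat > meas.py <<'E'
from fit import *
im={n:cv2.imread(f"pics/{n}0.png") for n in("top","scene")}
hsv={n:cv2.cvtColor(i,cv2.COLOR_BGR2HSV) for n,i in im.items()}
pb={"top":(388,184),"scene":(264,250)}; pc={"top":(250,158),"scene":(411,210)}
print(onplane("top",[pb["top"]],.025),onplane("scene",[pb["scene"]],.025),onplane("top",[pc["top"]],.03),onplane("scene",[pc["scene"]],.03))
mb,mc={},{}
for n in im:
    H,S,V=cv2.split(hsv[n])
    mb[n]=comp(window((H>100)&(H<125)&(S>110)&(V>50),pb[n],25),pb[n])
    mc[n]=comp(window(((S<70)&(V>60))|((H>45)&(H<85)&(S>60)),pc[n],38 if n=="scene" else 30),pc[n])
    print(n,mb[n].sum(),mc[n].sum())
xb=onplane("top",[pb["top"]],.04)[0]; xc=onplane("top",[pc["top"]],.03)[0]
B=fit(mb,[xb[0],xb[1],0.],(.044,.014,.024,.050)); C=fit(mc,[xc[0],xc[1],0.],(.110,.090,0,.034))
tiles=[]
for n in im:
    o=cv2.resize(im[n],None,fx=5,fy=5,interpolation=cv2.INTER_CUBIC)
    for v,d in((B,(.06,.04,0,.024)),(B,(.044,.014,.024,.05)),(C,(.11,.09,0,.034)),(C,(.068,.048,.034,.034))):
        h=cv2.convexHull(((proj(n,box(*v,*d))+.5)*5).astype(np.float32)); cv2.polylines(o,[h.astype(int)],True,(255,0,255),1)
    for p in(pb[n],pc[n]):
        x,y=p[0]*5,p[1]*5; tiles.append(cv2.resize(o[y-190:y+190,x-190:x+190],(300,300)))
cv2.imwrite("pics/fit.png",np.vstack([np.hstack(tiles[:2]),np.hstack(tiles[2:])]))
E
python3 meas.py
```

```text
[[ 0.51081216 -0.19022856  0.025     ]] [[ 0.51275144 -0.18543433  0.025     ]] [[0.57338768 0.12527428 0.03      ]] [[0.58236676 0.12178475 0.03      ]]
top 140.0 2033.0
scene 137.0 2001.0
('top',) [ 0.5102 -0.1885] yaw deg 5.8 cost 0.186
('scene',) [ 0.5028 -0.1833] yaw deg -6.4 cost 0.889
('top', 'scene') [ 0.5108 -0.187 ] yaw deg 0.7 cost 1.326
('top',) [0.5737 0.129 ] yaw deg 0.2 cost 0.017
('scene',) [0.5712 0.1328] yaw deg -2.0 cost 0.158
('top', 'scene') [0.573  0.1296] yaw deg -0.5 cost 0.212
```

View pics/fit.png

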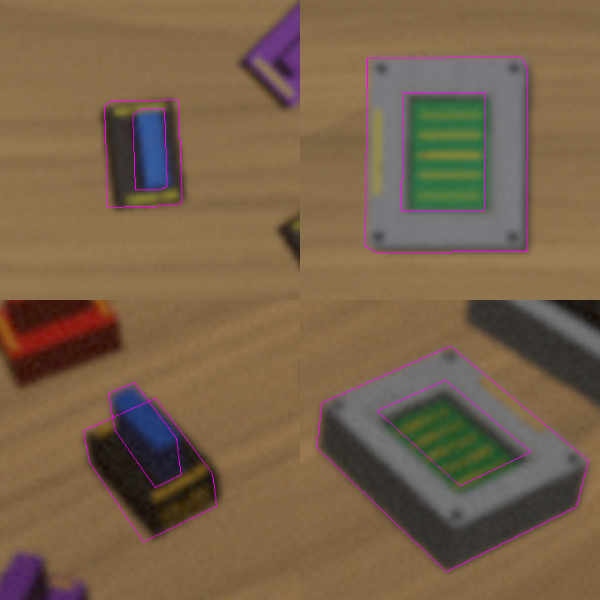

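```bash
cat > meas2.py <<'E'
import fit as F
from fit import *
im={n:cv2.imread(f"pics/{n}0.png") for n in("top","scene")}
pb={"top":(386,184),"scene":(264,251)}
ob=F.box
F.box=lambda x,y,a,*d: np.vstack([ob(x,y,a,.06,.04,0,.024),ob(x,y,a,.044,.014,.024,.05)])
mn,mc={},{}
for n in im:
    H,S,V=cv2.split(cv2.cvtColor(im[n],cv2.COLOR_BGR2HSV))
    m=window((V<85)|((H>95)&(H<130)&(S>70)),pb[n],24 if n=="top" else 22)
    mc[n]=comp(m,pb[n]); print(n,mc[n].sum())
    L=viewer.outline_of(n,"blue_mid")
    for d in L:
        mm=d["mask"]; c=np.argwhere(mm).mean(0)[::-1]
        if np.hypot(*(c-pb[n]))<12: mn[n]=comp(mm,pb[n]); print("net",c,mn[n].sum(),d["confidence"]);break
B0=[.511,-.189,0]
B=fit(mc,B0,())
if mn: B=fit(mn,B0,(),tuple(mn))
tiles=[]
for n in im:
    o=cv2.resize(im[n],None,fx=8,fy=8,interpolation=cv2.INTER_CUBIC)
    for d in((.06,.04,0,.024),(.044,.014,.024,.05)):
        cv2.polylines(o,[cv2.convexHull(((proj(n,ob(*B,*d))+.5)*8).astype(np.float32)).astype(int)],True,(255,0,255),1)
    x,y=pb[n][0]*8,pb[n][1]*8; a=o[y-200:y+200,x-200:x+200].copy(); tiles.append(a)
cv2.imwrite("pics/fit2.png",np.hstack(tiles))
E
python3 meas2.py
```

```text
top 452.0
net [385.6516129  184.95268817] 488.0 0.74
scene 773.0
net [264.         253.19385027] 783.0 0.83
('top',) [ 0.5097 -0.1871] yaw deg 6.5 cost 0.121
('scene',) [ 0.5117 -0.186 ] yaw deg 6.7 cost 0.076
('top', 'scene') [ 0.5112 -0.1865] yaw deg 7.2 cost 0.214
('top',) [ 0.5096 -0.1868] yaw deg 5.9 cost 0.072
('scene',) [ 0.5118 -0.1857] yaw deg 5.5 cost 0.071
('top', 'scene') [ 0.5105 -0.1862] yaw deg 5.9 cost 0.171
```

View pics/fit2.png

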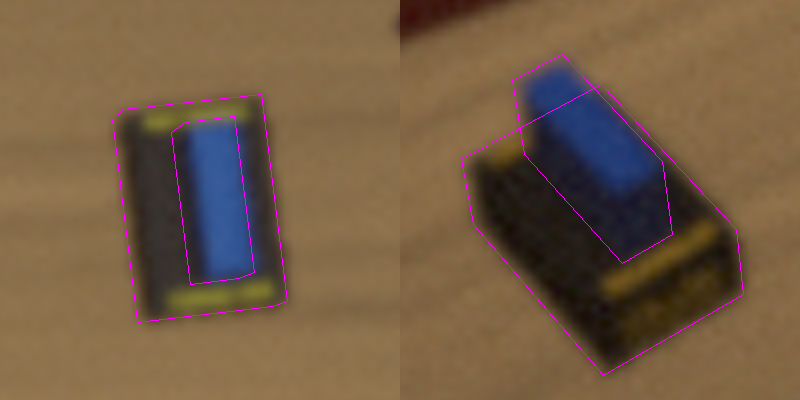

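The fit overlays match in both views. Blue module is at top pixel (386,184), which gives (0.511, -0.186) with yaw about 6°. The bay is at top pixel (250,158), giving (0.5735, 0.129) with yaw about 0°. Next I move above the blue module.

```bash
python3 -m handwheel '[[[0.085,0,0,0,5.8],[0.085,0,0,0,5.8],[0.085,0.022,-0.0263,0,0],[0.085,0.022,-0.0263,0,0],[0.085,0.022,-0.0263,0,0],[0.085,0.022,-0.0263,0,0],[0.085,0.022,-0.0263,0,0],[0.085,0.022,-0.0263,0,0],[0.085,0.022,-0.0263,0,0],[0.085,0.022,-0.0263,0,0],[0.085,0.022,-0.0263,0,0],[0.085,0.022,-0.0263,0,0]]]' 40
python3 -m handwheel '[[[0.085,0.022,-0.0263,0,0],[0.085,0.022,-0.0263,0,0],[0.085,0.022,-0.0263,0,0],[0.085,0.022,-0.0263,0,0],[0.085,0.022,-0.0263,0,0],[0.085,0.022,-0.0263,0,0],[0.085,0,0,0,0],[0.085,0,0,0,0],[0.085,0,0,0,0]]]'
cat > to.py <<'E'
import sys
from h import *
x,y,z,a=map(float,sys.argv[1:]); s=get_state(); r=R.from_quat(s["tcp_rot"]); M=r.as_matrix()
print("t",s["time"],"pos",np.round(s["eef_pos"],4),"yaw",round(np.degrees(np.arctan2(M[1,0],M[0,0])),2),"F",np.round(s["contact_force"],1),"open",round(s["opening"]*85.4,1),s["finger_force"])
print("tool shift mm",np.round(1e3*r.inv().apply(np.array([x,y,z])-s["eef_pos"]),1),"spin",round(np.degrees(np.arctan2(M[1,0],M[0,0]))-a,2))
E
python3 to.py .5107 -.1863 .2 6.2
```

```text
time: 1.6
eef_pos: [0.3971, -0.3564, 0.2015]
tcp_rot: [0.999, 0.054, 0.0, 0.0]
contact_force: [1.0, 0.3, -0.5]
opening: 0.995
finger_force: 0.0
time: 2.35
eef_pos: [0.5106, -0.1869, 0.2012]
tcp_rot: [0.999, 0.054, -0.0, 0.0]
contact_force: [-0.4, -1.0, 0.0]
opening: 0.996
finger_force: 0.0
t 2.35 pos [ 0.5106 -0.1869  0.2012] yaw 6.19 F [-0.4 -1.   0. ] open 85.1 0.0
tool shift mm [ 0.1 -0.6  1.2] spin -0.01
```

```bash
python3 -m handwheel '[[[0.05,0,-0.0006,0.02,0],[0.05,0,0,0.025,0],[0.05,0,0,0.025,0],[0.05,0,0,0.025,0],[0.05,0,0,0.025,0],[0.05,0,0,0.02,0],[0.05,0,0,0.018,0],[0.05,0,0,0.01,0],[0.05,0,0,0.005,0],[0.05,0,0,0,0],[0.05,0,0,0,0]]]' 40
python3 to.py .5107 -.1863 .027 6.2
python3 - <<'E'
from h import *
o=[]
for n,(x,y) in(("top",(386,184)),("scene",(264,240))):
    i=viewer.read_camera(n); o.append(cv2.resize(i[y-40:y+40,x-40:x+40],(400,400),interpolation=cv2.INTER_CUBIC))
cv2.imwrite("pics/pre.png",np.hstack(o))
E
```

```text
time: 3.27
eef_pos: [0.511, -0.187, 0.0289]
tcp_rot: [0.999, 0.053, 0.001, 0.0]
contact_force: [0.2, 0.1, -0.1]
opening: 0.586
finger_force: 0.0
t 3.2667 pos [ 0.511  -0.187   0.0289] yaw 6.1 F [ 0.2  0.1 -0.1] open 50.0 0.0
tool shift mm [-0.3 -0.7  1.9] spin -0.1
```

View pics/pre.png

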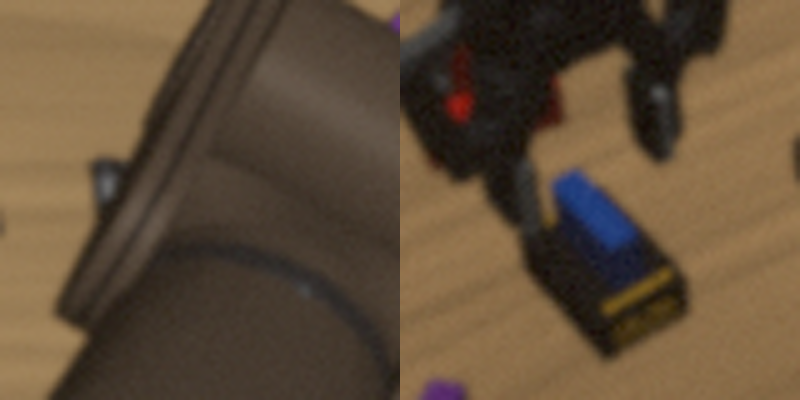

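In the scene crop, the fingers straddle the blue ridge (left finger at about (525,215), right at about (660,140)). Closing now.

```bash
python3 -m handwheel '[[[0.05,0,-0.0005,0.0015,0],[0.03,0,0,0,0],[0.02,0,0,0,0],[0.008,0,0,0,0],[0.008,0,0,0,0],[0.008,0,0,0,0],[0.008,0,0,0,0],[0.008,0,0,0,0],[0.008,0,0,0,0]]]' 60
python3 to.py .5107 -.1863 .027 6.2
python3 -m handwheel '[[[0.008,0,0,-0.01,0],[0.008,0,0,-0.02,0],[0.008,0,0,-0.03,0],[0.008,0,0,-0.03,0],[0.008,0,0,-0.02,0],[0.008,0,0,-0.01,0],[0.008,0,0,0,0]]]'
python3 to.py .5735 .129 .147 0
```

```text
time: 4.12
eef_pos: [0.5106, -0.1856, 0.0266]
tcp_rot: [0.999, 0.054, -0.0, -0.0]
contact_force: [-0.0, 0.2, -0.6]
opening: 0.091
finger_force: 0.0
t 4.1167 pos [ 0.5106 -0.1856  0.0266] yaw 6.15 F [-0.   0.2 -0.6] open 7.8 0.0
tool shift mm [ 0.1  0.7 -0.4] spin -0.05
time: 4.7
eef_pos: [0.5124, -0.1867, 0.1503]
tcp_rot: [0.999, 0.054, 0.003, 0.002]
contact_force: [-0.5, 0.4, -0.4]
opening: 0.095
finger_force: 0.0
t 4.7 pos [ 0.5124 -0.1867  0.1503] yaw 6.15 F [-0.5  0.4 -0.4] open 8.1 0.0
tool shift mm [  94.6 -307.3    2.6] spin 6.15
```

Run:
```python
from h import *
o=[]
for n,(x,y) in(("top",(386,184)),("scene",(264,220))):
    i=viewer.read_camera(n); cv2.imwrite(f"pics/{n}1.png",i); o.append(cv2.resize(i[y-50:y+50,x-50:x+50],(400,400),interpolation=cv2.INTER_CUBIC))
cv2.imwrite("pics/miss.png",np.hstack(o))
```

```text
(no output)
```

View pics/miss.png

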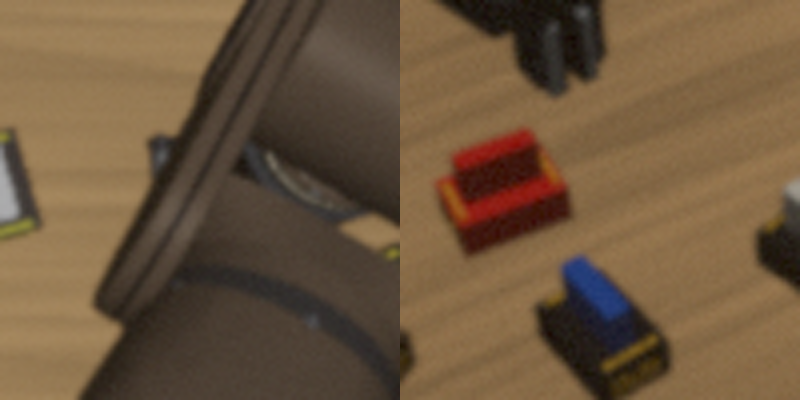

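```bash
python3 - <<'E'
from h import *
s=get_state(); print(s["eef_pos"],s["opening"]); print("TCP now",proj("scene",s["eef_pos"]),proj("top",s["eef_pos"]))
for z in(.029,.036,.045,.055):print(z,proj("scene",[.511,-.187,z]), proj("scene",[[.514,-.1625,z],[.508,-.2115,z]]))
print("ridge top",proj("scene",[[.5107,-.1863,.05]]), "if back 40mm",proj("scene",[[.46,-.1863,.04]]))
E
sed -i 's/0.png/1.png/' meas2.py; sed -i 's/n in im:/n in ("scene",):/;s/fit(mc,B0,())/fit(mc,B0,(),("scene",))/;s/fit2/fit3/' meas2.py; python3 meas2.py
```

```text
[ 0.51017253 -0.18541922  0.14609612] 0.0953709688742942
TCP now [[256.3280208  202.69152615]] [[395.24523655 178.91283107]]
0.029 [[262.64784441 248.36448785]] [[274.75934793 244.21983019]
 [250.29919633 252.59172868]]
0.036 [[262.27215651 245.91650823]] [[274.45683365 241.77127594]
 [249.84753254 250.14466056]]
0.045 [[261.78245841 242.7271122 ]] [[274.06256622 238.58150207]
 [249.2587249  246.95606957]]
0.055 [[261.22934186 239.12667581]] [[273.61730856 234.98114353]
 [248.59355845 243.35602137]]
ridge top [[261.77226915 240.68719887]] if back 40mm [[250.93342501 228.11604302]]
scene 774.0
net [263.6223176  253.00715308] 738.0 0.65
('scene',) [ 0.5115 -0.1857] yaw deg 6.1 cost 0.076
('scene',) [ 0.5109 -0.1862] yaw deg 2.2 cost 0.12
```

View pics/scene1.png

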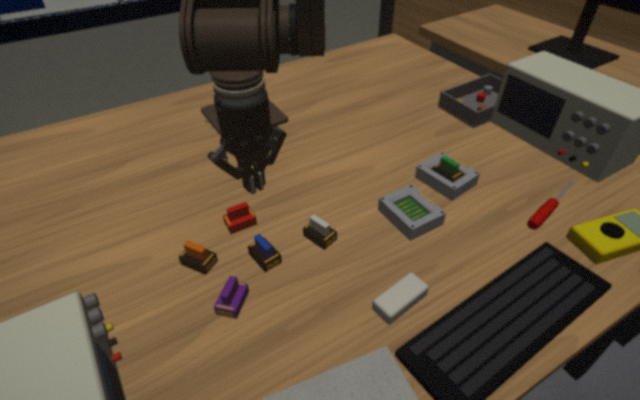

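Fit3 shows the module unmoved. In the scene image the shut fingertips are at about (257,190), but the reported TCP projects to (256,203). So the tips are either about 35 mm too high or displaced horizontally. I'll check by lightly touching clear table.

```bash
python3 -m handwheel '[[[0.0,-0.0047,-0.0263,0,0],[0.0,-0.0047,-0.0263,0,0],[0.0,-0.0047,-0.0263,0,0],[0.0,-0.0047,-0.0263,0,0],[0.0,-0.0047,-0.0263,0,0],[0.0,-0.0047,-0.0263,0,0],[0.0,-0.0047,-0.0263,0,0],[0.0,-0.0047,-0.0263,0,0],[0,0,0,0.02,0],[0,0,0,0.03,0],[0,0,0,0.03,0],[0,0,0,0.02,0]]]'
python3 -m handwheel '[[[0,0,0,0.01,0],[0,0,0,0.005,0],[0,0,0,0.003,0],[0,0,0,0,0],[0,0,0,0,0]]]'
python3 to.py .45 .02 .01 0
python3 - <<'E'
from h import *
s=get_state()["eef_pos"]; o=[]
for n,(x,y) in(("top",(310,205)),("scene",(330,180))):
    i=viewer.read_camera(n); p=proj(n,s)[0]; x,y=map(int,np.round(p)); print(n,p)
    c=cv2.resize(i[y-50:y+50,x-50:x+50],(400,400),interpolation=cv2.INTER_CUBIC); cv2.drawMarker(c,(200,200),(255,0,255),0,20,1); o.append(c)
cv2.imwrite("pics/touch.png",np.hstack(o))
E
```

```text
time: 5.85
eef_pos: [0.4472, 0.0204, 0.0422]
tcp_rot: [0.999, 0.054, -0.003, -0.001]
contact_force: [-0.7, -0.6, -0.1]
opening: -0.003
finger_force: 0.0
time: 6.27
eef_pos: [0.4516, 0.0193, 0.0296]
tcp_rot: [0.999, 0.054, 0.001, 0.0]
contact_force: [0.5, -0.2, 0.8]
opening: 0.001
finger_force: 0.0
t 6.2667 pos [0.4516 0.0193 0.0296] yaw 6.14 F [ 0.5 -0.2  0.8] open 0.1 0.0
tool shift mm [-1.6 -0.9 19.6] spin 6.14
top [296.66913827 210.7409481 ]
scene [335.46653869 192.89510512]
```

View pics/touch.png

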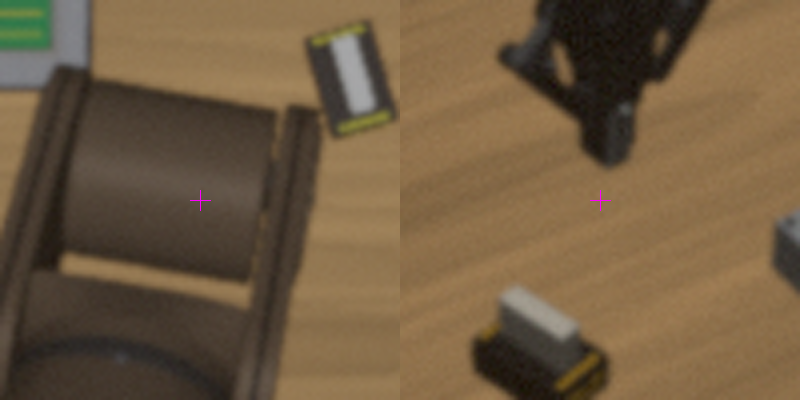

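In the scene crop, the shut tips show at about (607,165), roughly 9 px above the projected TCP at (600,200). Feeling for the table now.

```bash
python3 -m handwheel '[[[0,0,0,0.006,0],[0,0,0,0.006,0],[0,0,0,0.006,0],[0,0,0,0.004,0],[0,0,0,0.003,0],[0,0,0,0,0]]]'
python3 -m handwheel '[[[0,0,0,0.002,0],[0,0,0,0.002,0],[0,0,0,0.001,0],[0,0,0,0,0]]]'
python3 to.py .45 .02 .01 0
```

```text
time: 6.87
eef_pos: [0.4498, 0.0196, 0.0026]
tcp_rot: [0.999, 0.054, -0.001, -0.0]
contact_force: [-0.4, -0.0, 0.5]
opening: 0.006
finger_force: 0.0
time: 7.2
eef_pos: [0.4506, 0.0195, -0.0015]
tcp_rot: [0.999, 0.054, -0.0, -0.0]
contact_force: [-0.7, 0.5, -1.0]
opening: -0.0
finger_force: 0.0
t 7.2 pos [ 0.4506  0.0195 -0.0015] yaw 6.15 F [-0.7  0.5 -1. ] open -0.0 0.0
tool shift mm [ -0.5  -0.5 -11.5] spin 6.15
```

```bash
python3 -m handwheel '[[[0,0,0,0.003,0],[0,0,0,0.003,0],[0,0,0,0.003,0],[0,0,0,0.002,0],[0,0,0,0,0]]]'
python3 -m handwheel '[[[0,0,0,0.002,0],[0,0,0,0.002,0],[0,0,0,0.002,0],[0,0,0,0,0]]]' | sed -n 2,4p
python3 -c "
from h import *
s=get_state()['eef_pos'];i=viewer.read_camera('scene');x,y=map(int,proj('scene',s)[0]);print(x,y,s)
c=i[y-50:y+50,x-50:x+50];cv2.imwrite('pics/t2.png',cv2.resize(c,(600,600),interpolation=cv2.INTER_CUBIC))"
```

```text
time: 7.62
eef_pos: [0.4501, 0.0196, -0.013]
tcp_rot: [0.999, 0.054, -0.001, -0.0]
contact_force: [-0.2, 0.1, -0.4]
opening: -0.0
finger_force: 0.0
eef_pos: [0.4503, 0.0195, -0.0188]
tcp_rot: [0.999, 0.054, -0.0, -0.0]
contact_force: [0.4, 0.8, -0.7]
334 208 [ 0.45032184  0.0195459  -0.01879904]
```

View pics/t2.png

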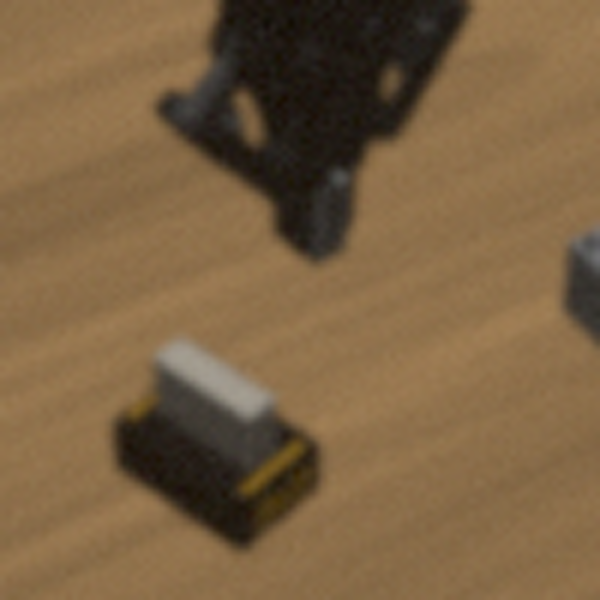

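The shut tips are at about (337,201), still above the projection, with no contact yet.

```bash
python3 -m handwheel '[[[0,0,0,0.002,0],[0,0,0,0.002,0],[0,0,0,0,0]]]' | sed -n 2,4p
python3 -m handwheel '[[[0,0,0,0.002,0],[0,0,0,0.001,0],[0,0,0,0,0]]]' | sed -n 2,4p
```

```text
eef_pos: [0.4503, 0.0196, -0.0228]
tcp_rot: [0.999, 0.054, -0.0, -0.0]
contact_force: [0.4, -0.2, 0.3]
eef_pos: [0.4504, 0.0195, -0.0257]
tcp_rot: [0.999, 0.054, -0.0, -0.0]
contact_force: [-0.3, 0.8, 0.2]
```

```bash
python3 -m handwheel '[[[0,0,0,0.0015,0],[0,0,0,0.0015,0],[0,0,0,0,0]]]' | sed -n 2,4p
python3 -m handwheel '[[[0,0,0,0.0015,0],[0,0,0,0.0015,0],[0,0,0,0,0]]]' | sed -n 2,4p
```

```text
eef_pos: [0.4504, 0.0195, -0.0287]
tcp_rot: [0.999, 0.054, -0.0, -0.0]
contact_force: [-0.1, -0.8, 0.1]
eef_pos: [0.4508, 0.0195, -0.0302]
tcp_rot: [0.999, 0.054, -0.001, -0.0]
contact_force: [-4.2, 0.7, 10.1]
```

Contact at reported z ≈ -0.030, so true height is reported plus 30 mm. Now I check for a sideways bias as well.

```bash
python3 -m handwheel '[[[0,0,0,-0.01,0],[0,0,0,-0.01,0],[0,0,0,0,0]]]' | sed -n 2,4p
python3 - <<'E'
from h import *
print(proj("scene",[.4503,.0195,.0112]),"obs 337.3 201"); print(proj("scene",[.4516,.0193,.0596]),"obs",335.5-50+207/4,192.9-50+165/4)
print(proj("scene",[.5102,-.1854,.176]),"obs 257 191 (8mm open)")
print(proj("scene",[[.4603,.0195,.0112],[.4503,.0295,.0112]]))
E
```

```text
eef_pos: [0.4526, 0.0192, -0.0092]
tcp_rot: [0.999, 0.054, 0.002, 0.001]
contact_force: [-0.0, -0.2, 0.1]
[[335.122337   198.76843624]] obs 337.3 201
[[335.6620283  182.31481398]] obs 337.25 184.15
[[254.33777493 189.59223371]] obs 257 191 (8mm open)
[[337.61411667 201.31478131]
 [338.86804879 197.15727143]]
```

```bash
python3 -m handwheel '[[[0.05,0,0,-0.03,0],[0.05,0,0,-0.04,0],[0.05,0,0,-0.03,0],[0.05,0,0,-0.01,0],[0.05,0.0045,0.0263,0,0],[0.05,0.0045,0.0263,0,0],[0.05,0.0045,0.0263,0,0],[0.05,0.0045,0.0263,0,0],[0.05,0.0045,0.0263,0,0],[0.05,0.0045,0.0263,0,0],[0.05,0.0045,0.0263,0,0],[0.05,0.0045,0.0263,0,0]]]' 60 | head -2
python3 -m handwheel '[[[0.05,0,0,0,0],[0.05,0,0,0,0],[0.05,0,0,0,0]]]' | head -2
python3 to.py .5107 -.1863 -.003 6.2
```

```text
time: 10.25
eef_pos: [0.5088, -0.1869, 0.0978]
time: 10.5
eef_pos: [0.5083, -0.1851, 0.0977]
t 10.5 pos [ 0.5083 -0.1851  0.0977] yaw 6.13 F [ 0.4  0.8 -0.3] open 49.6 0.0
tool shift mm [  2.4   1.6 100.7] spin -0.07
```

```bash
python3 -m handwheel '[[[0.05,0.0024,0.0014,0.015,0],[0.05,0,0,0.025,0],[0.05,0,0,0.025,0],[0.05,0,0,0.015,0],[0.05,0,0,0.01,0],[0.05,0,0,0.006,0],[0.05,0,0,0.003,0],[0.05,0,0,0,0],[0.05,0,0,0,0]]]' | head -4
python3 to.py .5107 -.1863 -.003 6.2
```

```text
time: 11.25
eef_pos: [0.5123, -0.1872, 0.0006]
tcp_rot: [0.999, 0.054, 0.001, 0.0]
contact_force: [-0.0, 0.6, 0.7]
t 11.25 pos [ 0.5123 -0.1872  0.0006] yaw 6.17 F [-0.   0.6  0.7] open 50.1 0.0
tool shift mm [-1.5 -1.   3.6] spin -0.03
```

```bash
python3 -m handwheel '[[[0.05,-0.0005,-0.0005,0.0015,0],[0.03,0,0,0,0],[0.02,0,0,0,0],[0.008,0,0,0,0],[0.008,0,0,0,0],[0.008,0,0,0,0],[0.008,0,0,0,0],[0.008,0,0,0,0]]]' 60
python3 to.py .5107 -.1863 -.003 6.2
```

```text
time: 11.92
eef_pos: [0.5114, -0.1868, -0.0013]
tcp_rot: [0.999, 0.054, 0.0, 0.0]
contact_force: [0.1, 0.0, 4.0]
opening: 0.149
finger_force: 59.2
t 11.9167 pos [ 0.5114 -0.1868 -0.0013] yaw 6.15 F [0.1 0.  4. ] open 12.7 59.23900365829468
tool shift mm [-0.7 -0.6  1.7] spin -0.05
```

```bash
python3 -m handwheel '[[[0.008,0,0,-0.01,0],[0.008,0,0,-0.02,0],[0.008,0,0,-0.03,0],[0.008,0,0,-0.03,3],[0.008,0,0,-0.01,3.15],[0.008,0,0,0,0],[0.008,0,0,0,0]]]'
python3 to.py .5735 .129 .0987 0
```

```text
time: 12.5
eef_pos: [0.5109, -0.1865, 0.0984]
tcp_rot: [1.0, 0.001, 0.0, 0.0]
contact_force: [-0.8, 0.3, -1.7]
opening: 0.149
finger_force: 58.7
t 12.5 pos [ 0.5109 -0.1865  0.0984] yaw 0.08 F [-0.8  0.3 -1.7] open 12.8 58.688600063323975
tool shift mm [ 6.300e+01 -3.154e+02 -3.000e-01] spin 0.08
```

```bash
python3 -m handwheel '[[[0.008,0.003,-0.0154,0,0],[0.008,0.006,-0.03,0,0],[0.008,0.006,-0.03,0,0],[0.008,0.006,-0.03,0,0],[0.008,0.006,-0.03,0,0],[0.008,0.006,-0.03,0,0],[0.008,0.006,-0.03,0,0],[0.008,0.006,-0.03,0,0],[0.008,0.006,-0.03,0,0],[0.008,0.006,-0.03,0,0],[0.008,0.003,-0.02,0,0],[0.008,0.003,-0.01,0,0]]]' | head -2
python3 -m handwheel '[[[0.008,0,0,0,0],[0.008,0,0,0,0],[0.008,0,0,0,0]]]' | head -2
python3 to.py .5735 .129 .042 0
cat > chk.py <<'E'
from fit import *
# blue ridge seen vs predicted in the scene for the held module
import sys
bx=float(sys.argv[1]); s=get_state()["eef_pos"]; base=s[2]+.0013
i=viewer.read_camera("scene"); H,S,V=cv2.split(cv2.cvtColor(i,cv2.COLOR_BGR2HSV))
c=proj("scene",[s[0],s[1],base+.024])[0]
m=window((H>100)&(H<125)&(S>90)&(V>40),c,25); print("blue px",m.sum(),np.argwhere(m).mean(0)[::-1],"pred ridge centre",proj("scene",[s[0],s[1],base+.037])[0])
for d in viewer.pinpoint("scene","blue_mid"):
    p=np.array(d["xy"])*[640,400]; print(p.round(1),round(d["confidence"],2),"world at held z",onplane("scene",[p],base+.025).round(4)[0])
a=cv2.resize(i[int(c[1])-40:int(c[1])+40,int(c[0])-40:int(c[0])+40],(560,560),interpolation=cv2.INTER_CUBIC)
for d in((.06,.04,base,base+.024),):
    h=cv2.convexHull(proj("scene",box(s[0],s[1],0,*d)).astype(np.float32)).reshape(-1,2); cv2.polylines(a,[(((h-c.astype(int)+40.5)*7)).astype(np.int32)],True,(255,0,255),1)
cv2.imwrite("pics/chk.png",a)
E
python3 chk.py 0
```

```text
time: 13.5
eef_pos: [0.572, 0.1313, 0.0954]
time: 13.75
eef_pos: [0.5733, 0.1277, 0.0972]
t 13.75 pos [0.5733 0.1277 0.0972] yaw -0.03 F [-0.  0. -0.] open 12.6 58.70252788066864
tool shift mm [ 0.3 -1.3 55.2] spin -0.03
blue px 94 [424.03191489 168.20212766] pred ridge centre [417.54075937 166.59250261]
[237.6 213.9] 0.8 world at held z [ 0.4951 -0.2174  0.1235]
[232.5 294.9] 0.74 world at held z [ 0.6496 -0.2933  0.1235]
[418.  170.5] 0.55 world at held z [0.5724 0.1319 0.1235]
```

```bash
python3 -m handwheel '[[[0.008,0,-0.0013,0.015,0],[0.008,0,0,0.02,0],[0.008,0,0,0.015,0],[0.008,0,0,0.006,0],[0.008,0,0,0.002,0],[0.008,0,0,0,0],[0.008,0,0,0,0]]]' |sed -n 1,4p
python3 -m handwheel '[[[0.008,0,0,0.003,0],[0.008,0,0,0.003,0],[0.008,0,0,0.003,0],[0.008,0,0,0,0]]]' |sed -n 1,4p
python3 to.py .5735 .1295 .02 0
```

```text
time: 14.43
eef_pos: [0.5749, 0.1298, 0.0412]
tcp_rot: [1.0, -0.0, 0.001, -0.0]
contact_force: [-0.3, 0.2, -0.7]
time: 14.77
eef_pos: [0.5735, 0.1302, 0.0306]
tcp_rot: [1.0, 0.0, -0.0, 0.0]
contact_force: [-0.2, 0.5, -1.1]
t 14.7667 pos [0.5735 0.1302 0.0306] yaw 0.0 F [-0.2  0.5 -1.1] open 13.1 58.718204498291016
tool shift mm [-0.   0.7 10.6] spin 0.0
```

```bash
python3 -m handwheel '[[[0.008,0,0.0003,0.003,0],[0.008,0,0,0.003,0],[0.008,0,0,0.002,0],[0.008,0,0,0,0]]]' |sed -n 1,4p
python3 -m handwheel '[[[0.008,0,0,0.002,0],[0.008,0,0,0.002,0],[0.008,0,0,0,0]]]' |sed -n 1,4p
python3 -m handwheel '[[[0.008,0,0,0.002,0],[0.008,0,0,0.002,0],[0.008,0,0,0,0]]]' |sed -n 1,6p
```

```text
time: 15.1
eef_pos: [0.5734, 0.1299, 0.0223]
tcp_rot: [1.0, 0.0, -0.001, 0.0]
contact_force: [-0.3, 0.3, -1.0]
time: 15.35
eef_pos: [0.5743, 0.1299, 0.02]
tcp_rot: [1.0, 0.0, -0.0, 0.0]
contact_force: [-2.0, 0.3, 3.1]
time: 15.6
eef_pos: [0.5744, 0.1299, 0.0169]
tcp_rot: [1.0, 0.0, -0.0, 0.0]
contact_force: [-3.1, -0.9, 8.3]
opening: 0.148
finger_force: 60.1
```

```bash
python3 -m handwheel '[[[0.008,0,0,0.002,0],[0.008,0,0,0.002,0],[0.008,0,0,0.002,0],[0.008,0,0,0,0]]]' |sed -n 1,4p
python3 -m handwheel '[[[0.008,0,0,0.002,0],[0.008,0,0,0.001,0],[0.008,0,0,0,0],[0.008,0,0,0,0]]]' |sed -n 1,4p
python3 -m handwheel '[[[0.008,0,0,0.001,0],[0.008,0,0,0.001,0],[0.008,0,0,0,0]]]' |sed -n 1,6p
```

```text
time: 15.93
eef_pos: [0.5744, 0.1299, 0.0109]
tcp_rot: [1.0, 0.0, -0.0, 0.0]
contact_force: [-3.6, 0.1, 8.1]
time: 16.27
eef_pos: [0.5744, 0.13, 0.0086]
tcp_rot: [1.0, 0.0, -0.0, 0.0]
contact_force: [-5.9, -1.1, 11.4]
time: 16.52
eef_pos: [0.5745, 0.13, 0.0085]
tcp_rot: [1.0, 0.0, -0.001, 0.0]
contact_force: [-10.6, -0.6, 21.7]
opening: 0.152
finger_force: 61.9
```

```bash
python3 -m handwheel '[[[0.008,0,0,0.001,0],[0.008,0,0,0.001,0],[0.008,0,0,0,0],[0.008,0,0,0,0]]]' |sed -n 1,4p
python3 -m handwheel '[[[0.008,0,0,-0.0025,0],[0.03,0,0,-0.001,0],[0.03,0,0,0,0],[0.04,0,0,0,0],[0.04,0,0,-0.002,0],[0.04,0,0,-0.01,0],[0.04,0,0,-0.03,0],[0.04,0,0,-0.04,0],[0.04,0,0,-0.04,0],[0.04,0,0,-0.03,0],[0.04,0,0,0,0]]]' |sed -n 1,6p
python3 -m handwheel '[[[0.04,0,0.02,0,0],[0.04,0,0.04,0,0],[0.04,0,0.04,0,0],[0.04,0,0.04,0,0],[0.04,0,0.04,0,0],[0.04,0,0.02,0,0],[0.04,0,0,0,0],[0.04,0,0,0,0]]]' |sed -n 1,6p
python3 - <<'E'
from fit import *
B=(.5744,.130,0.); t=[]
for n in("scene","top"):
    i=viewer.read_camera(n); cv2.imwrite(f"pics/{n}9.png",i); c=proj(n,[B[0],B[1],.034])[0].astype(int)
    a=cv2.resize(i[c[1]-32:c[1]+32,c[0]-32:c[0]+32],(400,400),interpolation=cv2.INTER_CUBIC); t.append(a)
cv2.imwrite("pics/final.png",np.hstack(t))
E
```

```text
time: 16.85
eef_pos: [0.5745, 0.13, 0.0084]
tcp_rot: [1.0, 0.0, -0.001, 0.0]
contact_force: [-15.2, -1.5, 30.4]
time: 17.77
eef_pos: [0.5791, 0.1302, 0.1673]
tcp_rot: [1.0, 0.0, 0.008, -0.0]
contact_force: [0.4, 0.3, 1.4]
opening: 0.469
finger_force: 0.0
time: 18.43
eef_pos: [0.5737, -0.071, 0.1574]
tcp_rot: [1.0, -0.001, -0.0, -0.0]
contact_force: [-0.3, 0.7, -0.4]
opening: 0.467
finger_force: 0.0
```

View pics/final.png

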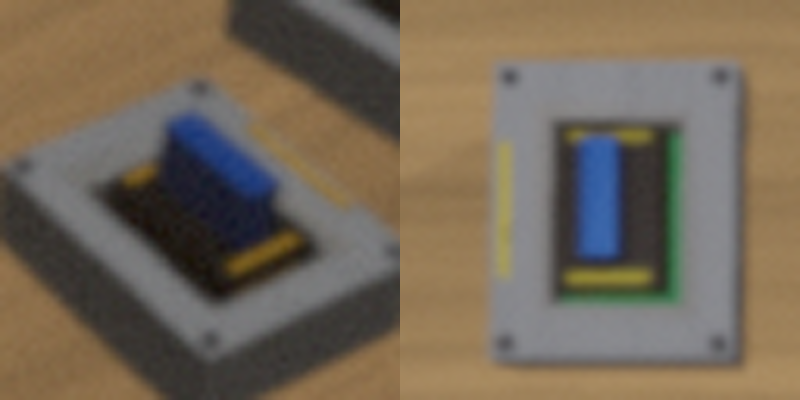

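The module sits in the bay with its body level with the rim (the blue ridge is at top-crop (600,200)). The press ended on a firm stop 11–12 mm below first contact, at 30 N.

```bash
python3 -c "
from plant import sign_off; print(sign_off())"
```

```text
the job is handed in; nothing more can be done
None
```

The blue module is upright in the empty bay, pressed to its hard stop with the body flush, released and signed off at about 18.5 s; the first grasp missed because the fingertips sat 30 mm higher than the reported TCP, and the orange and white modules were never touched.

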